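# Ready the bush magazine for loading and hold its follower back

## Robot

A 7-joint arm with a two-finger parallel gripper is mounted at the origin on the work surface. World frame = base frame: x ahead of the robot, y to its left, z up, the work surface at z = 0. Lengths are in mm, angles in rad, forces in N, time in s.
With the tool pointing down it reaches from about 425 to 875 mm from the base axis. Payload 9.9 kg.
Tool frame: the origin (TCP) lies midway between the tips of the shut fingers; the grasp point (between the pads) lies 19 mm behind it (manip.grip_point_offset is the distance from the TCP to the grasp point, in mm); z points along the fingers, y is the line along which they close (so a half turn about z gives the same grasp; the last joint's range is limited). The gripper opens to 85 mm and grips with 20 to 120 N. Pads are 22 mm wide; open, the fingers measure 114 mm over their backs; the gripper's body (76 mm by 85 mm) begins 54 mm behind the grasp point. The pads swing forward as they close: fully open they stand 13 mm farther back than shut.
Start: joints at [-1.416, 0.576, 0.025, 1.437, -0.015, 1.129, -0.057], TCP at [159.655, 655.85, 231.289] pointing down, gripper open.
Joint ranges: [-2.76, 2.76], [-0.34, 2.15], [-1.52, 1.57], [0.19, 2.46], [-1.09, 4.23], [0.17, 1.99], [-2.82, 2.82]. Speed limits (rad/s): [2.22, 2.22, 3.01, 3.01, 3.14, 3.14, 3.14].

## Interface

Orientations are given as a rotation vector (axis times angle).
In Python, from plant import manip gives the robot as it stands.
- The arm moves only by the tool move_arm, never from a script. Its argument "targets" is a list of rows, each a list of 7 numbers: the finger opening in m, from 0 to 0.0854, then the shift along the tool's x, y, z in m, then the turn, a rotation vector about the tool's x, y, z in degrees. A call has 1 to 12 rows; each row shifts and turns the commanded pose from where the row before left it, along the tool's axes as they then stand; what a row does not reach is not made up. A row lasts 1/8 s, in which the tool goes at most 62.5 mm and 10.7 degrees, less where a joint would pass 70% of its speed; a pose out of reach is approached as far as the arm can. A call is refused whole if a number of a shift passes 0.0625 or a number of a turn 10.7, either way. A call with a gripper value outside its range is refused whole. The fingers move at their own pace and stop on an object; "newtons" is the grip in N (left out, the last holds). Time passes only in rows, so rows that do not move let the fingers close. It gives the time, the measured TCP pose, the force, the opening and the grip force at its end, in the units of the state.
- manip.get_obs(): the state, without advancing time (a new reading comes with each control period).
- manip.grab_frame(name): name is "scene" or "top" or "wrist"; returns a dict with "color" (480x640x3 uint8, blue, green, red), "depth" (480x640 float32, mm along the optical axis (not along the pixel's ray), 0 where there is no reading), "fx", "fy", "cx", "cy" (pixels), "eye" and "orientation" of the camera in the world. Camera axes: x right, y down, z forward; pixel columns grow to the right and rows downward; lengths in mm; the calibration is good to about 2 mm. A picture is of the moment at which its call begins.
- manip.sign_off(): hands the job in; it is judged then, once.
Trained networks look in a picture, given as the dict that the camera call returned (one of the last four; its "shot" number tells which), for a name from the list of things; names that differ only in an ending like _2 or _b are one class to them, and where a whole thing is asked for, a point or a joint stands for the part that bears it (a point fixed in the world has none). Each returns a list of dicts, best first, with "conf" (0 to 1); they miss things now and then, are a little off and sometimes report something else, mostly with a low value. They report only what shows in the picture. A call takes as long as a camera call. They do not tell look-alikes from the thing itself.
- manip.find_in(picture, label): "at" ([x, y, z] in mm, in world coordinates, good to about 4 mm: the middle of the surface that is visible of it).
- manip.masks_of(picture, label): "region" (480x640 bool, what is visible of it).
- manip.landmark_of(picture, label): "at" ([x, y, z] in mm, in world coordinates, good to about 4 mm: a listed point, or the origin of a listed thing).
The state is a dict: "t": time; "qpos": joint angles; "joint_velocities": joint speeds; "joint_torque": joint torques, N m; "position": TCP position; "tool_rot": TCP orientation; "ft_force": force on the tool from outside, world axes, zero at the start; "wrist_torque": the same for the moment, N m; "width": finger opening in mm; "finger_force": force on a finger pad.
Only numpy, scipy, OpenCV 4.12 (cv2) and the standard library are available. Lean on these libraries where they do the work, as an engineer would, in place of code of your own. Each camera call takes 0.05 s, during which the arm holds its last target. There are 200 camera calls.

## Task

Get the bush magazine ready for loading: tip all five bronze bushes out of the aluminium cup into the loading tray on the magazine, and stand the empty cup upright on the bench again. Then push the magazine's spring follower right back past the last click of its ratchet and keep holding it there with the fingers, clear of the pawl, so that I can put the bushes into the channel; finish while still holding it. Leave the nylon disc, the air regulator and the syringe where they are.

Things in the scene. Friction and masses are not known exactly. Their poses are not given: they have to be found in the camera images.
- magazine: Bush magazine bolted to the bench: plate 250 (x) x 210 (y) x 10 mm, origin under its centre, z up. In this frame a channel 20 mm wide runs along y at x = -75 mm, y = -87 to +87; rails 32, front plate 36, rear stop plate 46 mm above the bench. Ratchet rack with three saw teeth at x = -109. Loading tray at x = -40 to +120, y = -90 to +90, walls 4 mm thick, floor 14 and rim 52 mm up.
- tray_floor (a point): Centre of the loading tray's floor, 14 mm above the bench; same axes as the magazine. The inside of the tray reaches 76 mm either way along x and 86 mm either way along y; the rim is 38 mm above this point.
- follower (a joint): Travel of the sprung follower in m: 0 at the front plate, where it starts, growing towards the magazine's +y to 0.100 at the rear stop. The spring pulls it forward with 8 N at 0, 10 N at 0.100. Its pawl clicks over the teeth at about 0.070, 0.080 and 0.090 (1 to 3 N extra); let go, it falls back onto the tooth it has passed. Beyond about 0.092 the pawl carries nothing.
- follower_tab (a point): Upright steel push tab of the follower, over the channel: 30 mm (x) by 10 mm (y, along its travel), 39 to 90 mm above the bench. This point is in the middle of the tab, 72 mm above the bench, and moves with it; same axes as the magazine. All else on the magazine stays below 53 mm.
- cup_center (a point): Loose aluminium cup, straight round wall, 56 mm outside diameter, 70 mm tall, wall 4 mm, floor 5 mm, 130 to 210 g empty, open at the top, no handle, smooth inside: the bushes slide out once it is tipped some 20 degrees past level. This point is on its axis half-way up (35 mm above its underside); z is the cup's axis towards the mouth. It starts upright on the bench with the five bushes inside.
- bush1_center (a point): Centre of one of the five loose bronze bushes, all alike: short tubes of 18 mm diameter, 16 mm long, 26 g, smooth, starting inside the cup.
- bush2_center (a point): Centre of one of the five loose bronze bushes, all alike: short tubes of 18 mm diameter, 16 mm long, 26 g, smooth, starting inside the cup.
- bush3_center (a point): Centre of one of the five loose bronze bushes, all alike: short tubes of 18 mm diameter, 16 mm long, 26 g, smooth, starting inside the cup.
- bush4_center (a point): Centre of one of the five loose bronze bushes, all alike: short tubes of 18 mm diameter, 16 mm long, 26 g, smooth, starting inside the cup.
- bush5_center (a point): Centre of one of the five loose bronze bushes, all alike: short tubes of 18 mm diameter, 16 mm long, 26 g, smooth, starting inside the cup. This one lies on top of the other four.
- disc: Bystander, loose: white nylon fixture disc with four lobes around its edge, 100 mm across, 22 mm high. Origin at the centre of its underside.
- regulator: Bystander, loose: black air regulator with a knob on top and a round gauge, 45 mm square, 80 mm tall. Origin at the centre of its underside.
- syringe: Bystander, loose: dispensing syringe lying on the bench, 135 mm long, 34 mm over its flange. Origin under its middle, its own x along the barrel.
There are look-alikes about, which are no part of the job. Leave any pink or yellow look-alike of the part that bears cup_center alone.

How it is judged:
By the outcome, as a careful person would: the job done as asked, in the order asked, and still so for the second after the job is handed in, while the arm keeps its last pose, push and grip.
It also fails if it takes over 72 s, if anything falls off the work surface, if the arm or the gripper's body presses on something with over 40 N, if the wrist force passes 120 N, or if a joint passes its speed limit or range.

## Working session

There is one attempt and no reset: what is moved stays moved. The work goes in short steps, Python scripts to look and compute and a tool call to move; the robot and the scene stay as the last step left them, time stands still between calls to the robot, and variables do not carry over. Pictures are saved under pics/ and viewed, at most 10 in all, crops included, and the job is handed in when it is done.

Besides the shell and the picture viewer there is one more tool, called after ">>>" as a command line: name --pt "numbers of a row" for each row, then --argument value for the rest. move_arm: Moves the arm, as the interface text tells. Its arguments: {"type":"object","properties":{"targets":{"type":"array","items":{"type":"array","items":{"type":"number"}}},"newtons":{"type":"number"}},"required":["targets"]}

```bash
mkdir -p pics
cat > h.py <<'E'
import numpy as np, cv2
from scipy.spatial.transform import Rotation as R
from plant import manip
def world(p,u,v,d):
    o=np.array(p["orientation"],float)
    M=o if o.shape==(3,3) else R.from_rotvec(o).as_matrix()
    return np.array(p["eye"])+M@np.array([(u-p["cx"])/p["fx"]*d,(v-p["cy"])/p["fy"]*d,d])
def pix(p,w):
    o=np.array(p["orientation"],float)
    M=o if o.shape==(3,3) else R.from_rotvec(o).as_matrix()
    c=M.T@(np.array(w)-np.array(p["eye"])); return np.round([p["fx"]*c[0]/c[2]+p["cx"],p["fy"]*c[1]/c[2]+p["cy"]])
E
python3 - <<'E'
from h import *
np.set_printoptions(precision=1,suppress=True)
for n in ["top","scene"]:
    p=manip.grab_frame(n); cv2.imwrite(f"pics/{n}1.png",p["color"])
    print(n,p["eye"],p["orientation"])
    for l in ["magazine","tray_floor","follower_tab","cup_center","bush5_center","disc","regulator","syringe"]:
        print(l,[(np.round(r["at"],0),round(r["conf"],2),pix(p,r["at"])) for r in manip.landmark_of(p,l)][:4])
o=manip.get_obs();print(o)
E
```

```text
top [ 408.2   15.8 1215.7] [-2.2  2.1 -0.1]
magazine [(array([612.,  87.,  -1.]), 0.72, array([297., 198.])), (array([ 480., -324.,   13.]), 0.25, array([477., 258.])), (array([404., 367.,  -1.]), 0.2, array([172., 285.]))]
tray_floor [(array([650.,  89.,  15.]), 0.85, array([296., 180.])), (array([ 464., -321.,   32.]), 0.62, array([478., 265.]))]
follower_tab [(array([535.,  21.,  72.]), 0.69, array([325., 228.]))]
cup_center [(array([ 543., -404.,   33.]), 0.97, array([515., 231.])), (array([ 463., -321.,   36.]), 0.79, array([478., 266.])), (array([611.,  88.,   2.]), 0.67, array([297., 198.])), (array([ 369., -366.,   34.]), 0.61, array([499., 309.]))]
bush5_center [(array([ 461., -323.,   33.]), 0.62, array([479., 266.]))]
disc [(array([ 624., -245.,   -2.]), 0.85, array([440., 196.]))]
regulator [(array([403., 367.,   4.]), 0.57, array([172., 286.])), (array([ 623., -243.,   -3.]), 0.25, array([440., 197.]))]
syringe [(array([598., 398.,  -1.]), 0.94, array([163., 201.]))]
scene [957.2 918.5 903.4] [-0.6 -2.6  1.2]
magazine [(array([610.,  91.,  -1.]), 0.71, array([297., 288.]
[... 266 characters left out ...]
 139.])), (array([609.,  91.,  -2.]), 0.45, array([298., 288.]))]
bush5_center [(array([ 464., -318.,   37.]), 0.39, array([280., 156.]))]
disc [(array([ 626., -247.,    0.]), 0.6, array([231., 201.]))]
regulator []
syringe [(array([600., 392.,   0.]), 0.73, array([378., 398.]))]
{'t': 0.9, 'qpos': array([-1.4,  0.6,  0. ,  1.4, -0. ,  1.1, -0.1]), 'joint_velocities': array([-0., -0.,  0., -0.,  0., -0., -0.]), 'joint_torque': array([  0. , -76.5,   2.2, -28.6,   0. ,   0. ,   0. ]), 'position': array([159.7, 655.9, 231.3]), 'tool_rot': array([ 0.4,  3.1, -0. ]), 'ft_force': array([-0.4, -0.1, -0.3]), 'wrist_torque': array([-0.1, -0. ,  0. ]), 'finger_force': 0.0, 'width': 85.50871596417133}
```

View top.

View pics/top1.png

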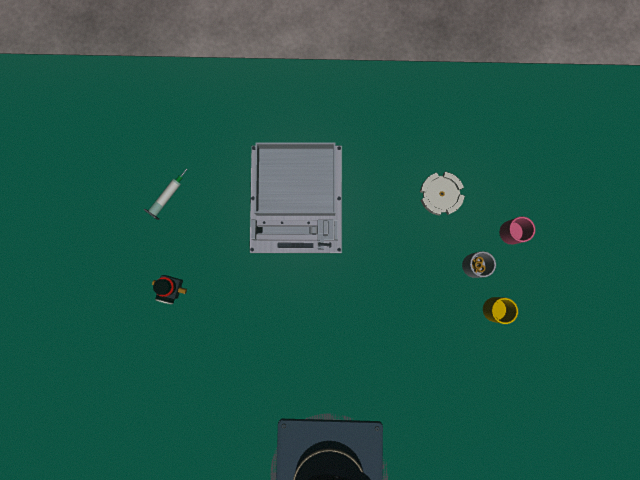

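Run:
```python
import cv2,numpy as np
a=cv2.imread("pics/top1.png")[210:340,420:560];b=cv2.imread("pics/scene1.png")[100:230,210:350]
cv2.imwrite("pics/crop1.png",cv2.resize(np.hstack([a,b]),None,fx=2.8,fy=2.8,interpolation=cv2.INTER_CUBIC))
```

```text
(no output)
```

View pics/crop1.png

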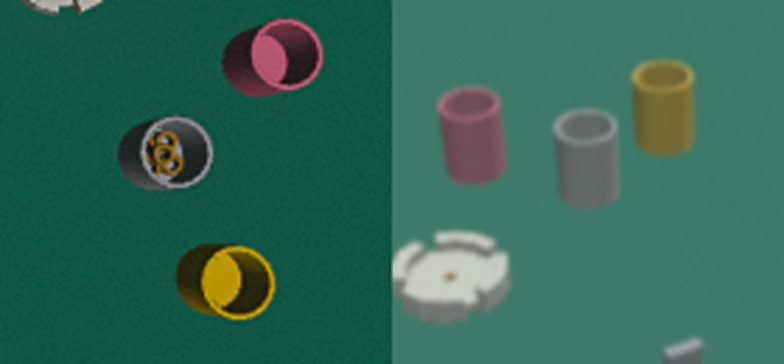

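View pics/scene1.png

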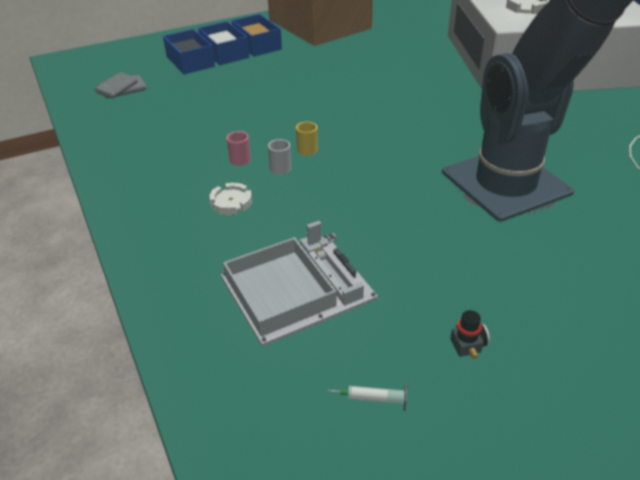

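Pink cup (518,230), silver cup (479,265) and yellow cup (501,311) are the candidates. The silver one is uncoloured aluminium and has the bronze bushes visible inside, and the crop confirms it. Magazine centre is at (297,198) and the tab at (325,228).

I'll swing around the base first and check the joint directions.

>>> move_arm --pt "0.085 -0.06 0 0 0 0 5.2" --pt "0.085 -0.06 0 0 0 0 5.2" --pt "0.085 -0.06 0 0 0 0 5.2" --pt "0.085 -0.06 0 0 0 0 5.2" --pt "0.085 -0.06 0 0 0 0 5.2" --pt "0.085 -0.06 0 0 0 0 5.2" --pt "0.085 -0.06 0 0 0 0 5.2" --pt "0.085 -0.06 0 0 0 0 5.2"

```text
t: 1.9
position: [559.9, 406.5, 231.3]
tool_rot: [1.461, 2.781, 0.001]
ft_force: [0.6, 0.6, 0.1]
width: 85.2
finger_force: 0.0
```

```bash
cat >> h.py <<'E'
def st():
    o=manip.get_obs(); M=R.from_rotvec(o["tool_rot"]).as_matrix()
    print("t",round(o["t"],2),"q",np.round(o["qpos"],2),"p",np.round(o["position"],1),"F",np.round(o["ft_force"],1),"w",round(o["width"],1),"g",round(o["finger_force"],1)); print(np.round(M,3)); return o,M
E
python3 -c "
from h import *; st()"
```

```text
t 1.9 q [-0.82  0.61  0.23  1.39 -0.14  1.15  0.03] p [559.9 406.5 231.3] F [0.6 0.6 0.1] w 85.2 g 0.0
[[-0.567  0.824  0.   ]
 [ 0.824  0.567  0.   ]
 [-0.     0.    -1.   ]]
```

```bash
cat >> h.py <<'E'
def pose(beta,inc,yb):   # tool z at bearing beta, inc deg below level; tool y level at bearing yb
    b,i,y=np.radians([beta,inc,yb]); z=np.array([np.cos(i)*np.cos(b),np.cos(i)*np.sin(b),-np.sin(i)])
    y=np.array([np.cos(y),np.sin(y),0]); y-=z*(y@z); y/=np.linalg.norm(y)
    return np.c_[np.cross(y,z),y,z]
def plan(p0,M0,p1,M1,n,w=0.085):
    """equal steps; rounded rows, and the pose the rounded rows lead to"""
    w_=R.from_matrix(M0.T@M1).as_rotvec(); p=np.array(p0,float);M=M0;rows=[]
    for k in range(1,n+1):
        s=k/n; t=p0+(np.array(p1)-p0)*s; Mt=M0@R.from_rotvec(w_*s).as_matrix()
        d=np.round(M.T@(t-p)/1000,4 if n==1 else 3); r=np.round(np.degrees(R.from_matrix(M.T@Mt).as_rotvec()),1)
        p=p+M@d*1000; M=M@R.from_rotvec(np.radians(r)).as_matrix()
        rows.append([w,*[float(x) for x in d],*[float(x) for x in r]])
    print(rows); print("->",np.round(p,1)); return p,M
E
python3 -c "
from h import *
o,M=st(); G=pose(-80,20,10)
p1,M1=plan(o['position'],M,[470,-150,200],G,12)
"
```

```text
t 1.9 q [-0.82  0.61  0.23  1.39 -0.14  1.15  0.03] p [559.9 406.5 231.3] F [0.6 0.6 0.1] w 85.2 g 0.0
[[-0.567  0.824  0.   ]
 [ 0.824  0.567  0.   ]
 [-0.     0.    -1.   ]]
[[0.085, -0.034, -0.032, 0.003, 1.3, -5.7, 1.8], [0.085, -0.034, -0.032, 0.006, 1.2, -5.8, 1.8], [0.085, -0.035, -0.03, 0.011, 1.2, -5.7, 1.8], [0.085, -0.034, -0.028, 0.015, 1.3, -5.8, 1.7], [0.085, -0.033, -0.028, 0.019, 1.2, -5.7, 1.8], [0.085, -0.033, -0.026, 0.023, 1.3, -5.7, 1.8], [0.085, -0.03, -0.024, 0.026, 1.3, -5.8, 1.8], [0.085, -0.028, -0.023, 0.03, 1.2, -5.7, 1.8], [0.085, -0.026, -0.021, 0.033, 1.2, -5.8, 1.7], [0.085, -0.023, -0.019, 0.036, 1.3, -5.7, 1.8], [0.085, -0.02, -0.019, 0.039, 1.3, -5.7, 1.8], [0.085, -0.016, -0.016, 0.041, 1.2, -5.8, 1.8]]
-> [ 470.5 -150.2  199.8]
```

>>> move_arm --pt "0.085 -0.034 -0.032 0.003 1.3 -5.7 1.8" --pt "0.085 -0.034 -0.032 0.006 1.2 -5.8 1.8" --pt "0.085 -0.035 -0.03 0.011 1.2 -5.7 1.8" --pt "0.085 -0.034 -0.028 0.015 1.3 -5.8 1.7" --pt "0.085 -0.033 -0.028 0.019 1.2 -5.7 1.8" --pt "0.085 -0.033 -0.026 0.023 1.3 -5.7 1.8" --pt "0.085 -0.03 -0.024 0.026 1.3 -5.8 1.8" --pt "0.085 -0.028 -0.023 0.03 1.2 -5.7 1.8" --pt "0.085 -0.026 -0.021 0.033 1.2 -5.8 1.7" --pt "0.085 -0.023 -0.019 0.036 1.3 -5.7 1.8" --pt "0.085 -0.02 -0.019 0.039 1.3 -5.7 1.8" --pt "0.085 -0.016 -0.016 0.041 1.2 -5.8 1.8"

```text
t: 3.4
position: [471.1, -149.5, 199.7]
tool_rot: [1.304, 1.559, -0.913]
ft_force: [0.5, -1.3, -0.8]
width: 84.9
finger_force: 0.0
```

```bash
python3 -c "
from h import *
o,M=st(); G=pose(-80,20,10)
p1,M1=plan(o['position'],M,[450,-237,90],G,4)
"
```

```text
t 3.4 q [-1.09  1.03  1.    2.29  0.87  0.54 -0.97] p [ 471.1 -149.5  199.7] F [ 0.5 -1.3 -0.8] w 84.9 g 0.0
[[-0.059  0.984  0.167]
 [ 0.336  0.178 -0.925]
 [-0.94   0.001 -0.341]]
[[0.085, 0.019, -0.009, 0.029, 0.1, 0.0, -0.0], [0.085, 0.018, -0.009, 0.028, 0.0, 0.0, -0.0], [0.085, 0.019, -0.009, 0.029, 0.1, 0.1, -0.0], [0.085, 0.019, -0.009, 0.029, 0.0, -0.0, -0.0]]
-> [ 450.2 -237.    89.9]
```

>>> move_arm --pt "0.085 0.019 -0.009 0.029 0.1 0.0 0" --pt "0.085 0.018 -0.009 0.028 0 0 0" --pt "0.085 0.019 -0.009 0.029 0.1 0.1 0" --pt "0.085 0.019 -0.009 0.029 0 0 0"

```text
t: 3.9
position: [454.6, -223.5, 110.7]
tool_rot: [1.299, 1.554, -0.922]
ft_force: [0.2, -0.5, 0.1]
width: 85.3
finger_force: 0.0
```

Run:
```python
from h import *
o,M=st(); G=pose(-80,20,10)
for n in ["wrist","top"]:
    p=manip.grab_frame(n)
    if n=="wrist": cv2.imwrite("pics/w1.png",p["color"])
    for r in manip.landmark_of(p,"cup_center")+manip.find_in(p,"cup_center"): print(n,np.round(r["at"],0),round(r["conf"],2),pix(p,r["at"]))
```

```text
t 3.9 q [-0.96  1.32  1.02  2.39  1.51  0.22 -1.73] p [ 454.6 -223.5  110.7] F [ 0.2 -0.5  0.1] w 85.3 g 0.0
[[-0.061  0.985  0.164]
 [ 0.327  0.175 -0.929]
 [-0.943 -0.003 -0.333]]
wrist [ 367. -366.   35.] 0.97 [157. 183.]
wrist [ 468. -323.   33.] 0.91 [318. 172.]
wrist [ 543. -406.   32.] 0.87 [391. 193.]
wrist [ 534. -382.   36.] 0.88 [390. 194.]
wrist [ 371. -341.   35.] 0.64 [157. 176.]
wrist [ 464. -300.   38.] 0.55 [319. 174.]
top [ 540. -403.   36.] 0.96 [515. 232.]
top [ 462. -320.   39.] 0.91 [479. 266.]
top [ 371. -365.   36.] 0.66 [499. 308.]
top [ 539. -412.   36.] 0.94 [519. 232.]
top [ 468. -326.   49.] 0.86 [482. 263.]
top [ 367. -373.   33.] 0.56 [502. 310.]
```

View pics/w1.png

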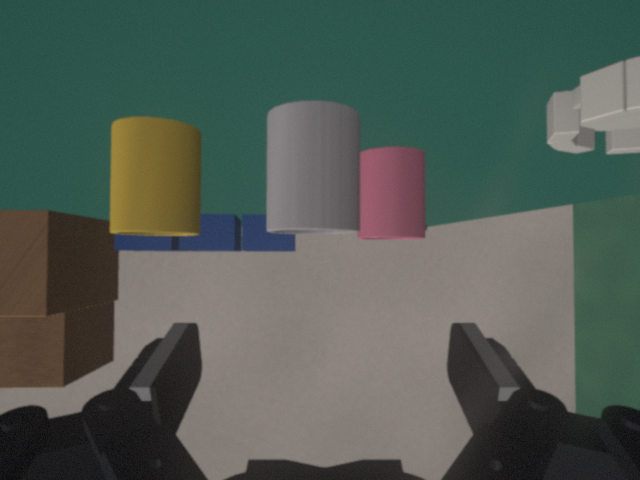

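The wrist view is upside-down: the silver cup is centred at (313,167) between the yellow one at (155,177) and the pink one at (392,193). The positions match both earlier views. The arm is close to its elbow and wrist limits here, so I'll yaw the approach to bearing -110° for more room.

```bash
python3 -c "
from h import *
o,M=st(); G=pose(-110,20,-20)
z=G[:,2]; pre=np.array([465,-321,44])-90*z; print(pre)
p1,M1=plan(o['position'],M,pre+[0,0,15],G,8)
"
```

```text
t 4.2 q [-0.96  1.32  1.02  2.39  1.49  0.22 -1.72] p [ 455.  -222.5  112.3] F [0.2 0.  0.1] w 85.2 g 0.0
[[-0.059  0.985  0.165]
 [ 0.328  0.175 -0.928]
 [-0.943 -0.    -0.334]]
[ 493.92544244 -241.52800006   74.7818129 ]
[[0.085, 0.002, 0.004, 0.004, 3.5, 0.1, 1.3], [0.085, 0.001, 0.005, 0.004, 3.6, 0.0, 1.2], [0.085, 0.002, 0.005, 0.003, 3.5, 0.1, 1.3], [0.085, 0.002, 0.005, 0.003, 3.6, 0.1, 1.3], [0.085, 0.002, 0.005, 0.003, 3.5, 0.0, 1.3], [0.085, 0.002, 0.005, 0.002, 3.5, 0.1, 1.2], [0.085, 0.002, 0.005, 0.003, 3.6, 0.0, 1.3], [0.085, 0.003, 0.005, 0.001, 3.5, 0.1, 1.3]]
-> [ 493.6 -240.9   89.5]
```

>>> move_arm --pt "0.085 0.002 0.004 0.004 3.5 0.1 1.3" --pt "0.085 0.001 0.005 0.004 3.6 0.0 1.2" --pt "0.085 0.002 0.005 0.003 3.5 0.1 1.3" --pt "0.085 0.002 0.005 0.003 3.6 0.1 1.3" --pt "0.085 0.002 0.005 0.003 3.5 0.0 1.3" --pt "0.085 0.002 0.005 0.002 3.5 0.1 1.2" --pt "0.085 0.002 0.005 0.003 3.6 0.0 1.3" --pt "0.085 0.003 0.005 0.001 3.5 0.1 1.3"

```text
t: 5.2
position: [492.2, -239.3, 92.8]
tool_rot: [1.731, 1.245, -1.215]
ft_force: [1.2, 1.1, 0.4]
width: 85.1
finger_force: 0.0
```

```bash
python3 -c "
from h import *
o,M=st(); G=pose(-110,20,-20)
z=G[:,2]; pre=np.array([465,-321,44])-70*z; print(pre)
p1,M1=plan(o['position'],M,pre,G,6)
"
```

```text
t 5.2 q [-0.6   1.14  0.67  1.88  0.58  0.96 -0.92] p [ 492.2 -239.3   92.8] F [1.2 1.1 0.4] w 85.1 g 0.0
[[ 0.109  0.948 -0.297]
 [ 0.32  -0.317 -0.893]
 [-0.941  0.002 -0.338]]
[ 487.49756634 -259.18844449   67.94141003]
[[0.085, 0.003, 0.0, 0.005, 0.2, 0.0, 0.1], [0.085, 0.003, 0.001, 0.004, 0.3, 0.1, 0.0], [0.085, 0.002, -0.0, 0.005, 0.2, 0.0, 0.1], [0.085, 0.003, 0.0, 0.004, 0.3, 0.0, 0.1], [0.085, 0.003, 0.001, 0.005, 0.2, 0.1, 0.0], [0.085, 0.003, -0.0, 0.005, 0.3, 0.0, 0.1]]
-> [ 487.4 -259.4   67.3]
```

```bash
python3 -c "
from h import *
o,M=st(); G=pose(-110,20,-20)
z=G[:,2]; c=np.array([465,-321,44])
p1,M1=plan(o['position'],M,c-70*z,G,3)
p1,M1=plan(p1,M1,c+23*z,G,5)
"
```

```text
t 5.2 q [-0.6   1.14  0.67  1.88  0.58  0.96 -0.92] p [ 492.2 -239.3   92.8] F [1.2 1.1 0.4] w 85.1 g 0.0
[[ 0.109  0.948 -0.297]
 [ 0.32  -0.317 -0.893]
 [-0.941  0.002 -0.338]]
[[0.085, 0.006, 0.001, 0.009, 0.5, 0.1, 0.1], [0.085, 0.005, 0.0, 0.009, 0.5, 0.0, 0.2], [0.085, 0.006, 0.001, 0.01, 0.5, 0.1, 0.1]]
-> [ 487.5 -259.4   67.3]
[[0.085, -0.0, -0.0, 0.019, -0.0, 0.0, -0.0], [0.085, -0.0, -0.0, 0.018, -0.0, 0.0, -0.0], [0.085, -0.0, -0.0, 0.019, -0.0, 0.0, -0.0], [0.085, -0.0, -0.0, 0.018, -0.0, 0.0, -0.0], [0.085, -0.0, -0.0, 0.019, -0.0, 0.0, -0.0]]
-> [ 457.5 -341.6   35.6]
```

>>> move_arm --pt "0.085 0.006 0.001 0.009 0.5 0.1 0.1" --pt "0.085 0.005 0.0 0.009 0.5 0.0 0.2" --pt "0.085 0.006 0.001 0.01 0.5 0.1 0.1" --pt "0.085 0 0 0.019 0 0 0" --pt "0.085 0 0 0.018 0 0 0" --pt "0.085 0 0 0.019 0 0 0" --pt "0.085 0 0 0.018 0 0 0" --pt "0.085 0 0 0.019 0 0 0" --pt "0.085 0 0 0 0 0 0" --newtons 60

```text
t: 6.32
position: [456.1, -344.0, 35.9]
tool_rot: [1.751, 1.227, -1.234]
ft_force: [-0.1, 0.8, 0.4]
width: 85.1
finger_force: 0.0
```

Run:
```python
from h import *
st()
p=manip.grab_frame("wrist");cv2.imwrite("pics/w2.png",p["color"])
for r in manip.landmark_of(p,"cup_center"): print(np.round(r["at"],0),round(r["conf"],2),pix(p,r["at"]))
```

```text
t 6.33 q [-0.46  1.27  0.71  1.94  0.68  0.72 -1.01] p [ 456.1 -344.    35.9] F [-0.1  0.8  0.4] w 85.1 g 0.0
[[ 0.115  0.94  -0.322]
 [ 0.317 -0.341 -0.885]
 [-0.942 -0.    -0.337]]
[ 370. -366.   36.] 0.76 [172. 313.]
[ 541. -404.   34.] 0.76 [556. 315.]
[ 466. -324.   34.] 0.59 [334. 335.]
```

View pics/w2.png

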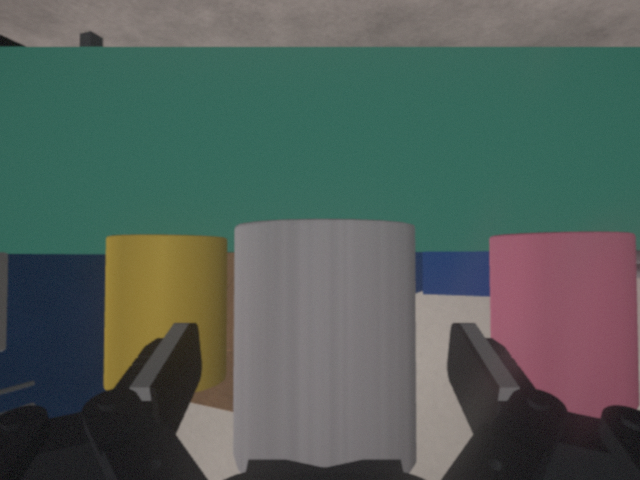

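The silver cup is centred between the fingers (235–415 px), so I'm closing on it.

>>> move_arm --pt "0.045 0 0 0 0 0 0" --pt "0.045 0 0 0 0 0 0" --pt "0.045 0 0 0 0 0 0" --pt "0.045 0 0 0 0 0 0" --pt "0.045 0 0 0 0 0 0" --pt "0.045 0 0 0 0 0 0" --newtons 60

```text
t: 7.18
position: [458.0, -343.2, 36.3]
tool_rot: [1.75, 1.228, -1.23]
ft_force: [2.2, 1.4, 2.6]
width: 55.1
finger_force: 62.7
```

Run:
```python
from h import *
o,M=st()
p,M1=plan(o['position'],M,o['position']+[10,10,60],M,3,0.045)
# tray pour: tool bearing candidates
p=manip.grab_frame("top")
for l in ["magazine","tray_floor","follower_tab"]: print(l,[(np.round(r["at"],0),round(r["conf"],2)) for r in manip.landmark_of(p,l)][:1])
m=manip.masks_of(p,"magazine")[0]["region"].astype(np.uint8)
c=max(cv2.findContours(m,0,2)[0],key=cv2.contourArea); print(cv2.minAreaRect(c)); 
for e in cv2.boxPoints(cv2.minAreaRect(c)): print(np.round(world(p,e[0],e[1],p["eye"][2]-10)[:2]))
```

```text
t 7.17 q [-0.47  1.26  0.71  1.94  0.68  0.72 -1.01] p [ 458.  -343.2   36.3] F [2.2 1.4 2.6] w 55.1 g 62.7
[[ 0.116  0.941 -0.319]
 [ 0.317 -0.339 -0.886]
 [-0.941  0.002 -0.338]]
[[0.045, -0.017, 0.002, -0.011, 0.0, 0.0, 0.0], [0.045, -0.018, 0.002, -0.011, 0.0, 0.0, 0.0], [0.045, -0.017, 0.002, -0.01, 0.0, 0.0, 0.0]]
-> [ 467.8 -333.4   96. ]
magazine []
tray_floor []
follower_tab [(array([535.,  23.,  74.]), 0.42)]
((296.0, 161.5), (37.0, 90.0), 90.0)
[729. 193.]
[734. -11.]
[650. -13.]
[646. 191.]
```

>>> move_arm --pt "0.045 -0.017 0.002 -0.011 0 0 0" --pt "0.045 -0.018 0.002 -0.011 0 0 0" --pt "0.045 -0.036 0.004 -0.022 0 0 2" --pt "0.045 -0.036 0.004 -0.022 0 0 3"

```text
t: 7.92
position: [476.4, -322.1, 161.3]
tool_rot: [1.787, 1.138, -1.178]
ft_force: [1.0, 0.4, -3.1]
width: 55.4
finger_force: 64.2
```

Run:
```python
from h import *
o,M=st()
G=pose(-65,20,25)
for s in (1,-1):
    Mp=G@R.from_euler('z',150*s,degrees=True).as_matrix(); cup=Mp@(G.T@[0,0,1]); print(s,"cup dir",cup)
    c=np.array([650,90,120])-45*np.array([cup[0],cup[1],0])/np.hypot(*cup[:2]); print(c)
    p,M1=plan(o['position'],M,c+19*G[:,2],G,12,0.045)
```

```text
t 7.92 q [-0.52  1.05  0.78  1.92  0.66  0.88 -0.91] p [ 476.4 -322.1  161.3] F [ 1.   0.4 -3.1] w 55.4 g 64.2
[[ 0.2    0.926 -0.32 ]
 [ 0.287 -0.367 -0.885]
 [-0.937  0.085 -0.339]]
1 cup dir [-0.6792818   0.34497344 -0.6477419 ]
[690.12244625  69.62380539 120.        ]
[[0.045, 0.016, 0.005, -0.032, -3.5, 0.2, -1.7], [0.045, 0.017, 0.008, -0.032, -3.5, 0.1, -1.7], [0.045, 0.016, 0.01, -0.031, -3.6, 0.2, -1.7], [0.045, 0.016, 0.013, -0.031, -3.5, 0.2, -1.6], [0.045, 0.015, 0.014, -0.029, -3.5, 0.2, -1.7], [0.045, 0.016, 0.017, -0.029, -3.5, 0.1, -1.7], [0.045, 0.014, 0.019, -0.027, -3.5, 0.2, -1.7], [0.045, 0.015, 0.022, -0.026, -3.6, 0.2, -1.7], [0.045, 0.013, 0.023, -0.025, -3.5, 0.2, -1.7], [0.045, 0.013, 0.025, -0.023, -3.5, 0.1, -1.7], [0.045, 0.013, 0.027, -0.022, -3.5, 0.2, -1.6], [0.045, 0.011, 0.028, -0.019, -3.5, 0.2, -1.7]]
-> [697.5  53.  113.5]
-1 cup dir [ 0.17236894  0.7421047  -0.6477419 ]
[639.81885934  46.16685758 120.        ]
[[0.045, 0.015, 0.002, -0.029, -3.5, 0.2, -1.7], [0.045, 0.015, 0.004, -0.029, -3.5, 0.1, -1.7], [0.045, 0.015, 0.007, -0.029, -3.6, 0.2, -1.7], [0.045, 0.015, 0.009, -0.028, -3.5, 0.2, -1.6], [0.045, 0.014, 0.01, -0.027, -3.5, 0.2, -1.7], [0.045, 0.015, 0.013, -0.027, -3.5, 0.1, -1.7], [0.045, 0.014, 0.015, -0.025, -3.5, 0.2, -1.7], [0.045, 0.013, 0.017, -0.025, -3.6, 0.2, -1.7], [0.045, 0.013, 0.019, -0.024, -3.5, 0.2, -1.7], [0.045, 0.013, 0.02, -0.022, -3.5, 0.1, -1.7], [0.045, 0.012, 0.023, -0.021, -3.5, 0.2, -1.6], [0.045, 0.011, 0.023, -0.019, -3.5, 0.2, -1.7]]
-> [647.1  29.4 113.8]
```

Run:
```python
from h import *
o,M=st()
G=pose(-65,20,25); G2=pose(-65,5,25)
Mp=G2@R.from_euler('z',130,degrees=True).as_matrix(); cup=Mp@(G.T@[0,0,1]); print("cup dir",cup)
c=np.array([650,90,125])-45*np.array([cup[0],cup[1],0])/np.hypot(*cup[:2]); print(c)
p,M1=plan(o['position'],M,c+19*G[:,2],G,12,0.045)
```

```text
t 7.92 q [-0.52  1.05  0.78  1.92  0.66  0.88 -0.91] p [ 476.4 -322.1  161.3] F [ 1.   0.4 -3.1] w 55.4 g 64.2
[[ 0.2    0.926 -0.32 ]
 [ 0.287 -0.367 -0.885]
 [-0.937  0.085 -0.339]]
cup dir [-0.81864458  0.05228749 -0.57191526]
[694.90849159  87.13165851 125.        ]
[[0.045, 0.017, 0.005, -0.034, -3.5, 0.2, -1.7], [0.045, 0.016, 0.008, -0.033, -3.5, 0.1, -1.7], [0.045, 0.016, 0.01, -0.033, -3.6, 0.2, -1.7], [0.045, 0.016, 0.013, -0.032, -3.5, 0.2, -1.6], [0.045, 0.016, 0.015, -0.031, -3.5, 0.2, -1.7], [0.045, 0.015, 0.017, -0.03, -3.5, 0.1, -1.7], [0.045, 0.015, 0.02, -0.029, -3.5, 0.2, -1.7], [0.045, 0.014, 0.021, -0.028, -3.6, 0.2, -1.7], [0.045, 0.014, 0.024, -0.026, -3.5, 0.2, -1.7], [0.045, 0.013, 0.026, -0.024, -3.5, 0.1, -1.7], [0.045, 0.013, 0.028, -0.023, -3.5, 0.2, -1.6], [0.045, 0.011, 0.029, -0.021, -3.5, 0.2, -1.7]]
-> [702.4  70.7 118.7]
```

>>> move_arm --pt "0.045 0.017 0.005 -0.034 -3.5 0.2 -1.7" --pt "0.045 0.016 0.008 -0.033 -3.5 0.1 -1.7" --pt "0.045 0.016 0.01 -0.033 -3.6 0.2 -1.7" --pt "0.045 0.016 0.013 -0.032 -3.5 0.2 -1.6" --pt "0.045 0.016 0.015 -0.031 -3.5 0.2 -1.7" --pt "0.045 0.015 0.017 -0.03 -3.5 0.1 -1.7" --pt "0.045 0.015 0.02 -0.029 -3.5 0.2 -1.7" --pt "0.045 0.014 0.021 -0.028 -3.6 0.2 -1.7" --pt "0.045 0.014 0.024 -0.026 -3.5 0.2 -1.7" --pt "0.045 0.013 0.026 -0.024 -3.5 0.1 -1.7" --pt "0.045 0.013 0.028 -0.023 -3.5 0.2 -1.6" --pt "0.045 0.011 0.029 -0.021 -3.5 0.2 -1.7"

```text
t: 9.43
position: [703.1, 72.9, 115.6]
tool_rot: [1.067, 1.687, -0.749]
ft_force: [0.2, -0.6, -3.8]
width: 55.0
finger_force: 66.2
```

```bash
cat >> h.py <<'E'
def pour(o,M,M1,c,n,w=0.045):   # turn to M1 keeping the grasp point near c
    w_=R.from_matrix(M.T@M1).as_rotvec(); p=o['position'].copy(); Mc=M; rows=[]; g0=p-19*M[:,2]
    # roll/pitch path: roll first component about tool z, pitch spread evenly
    for k in range(1,n+1):
        Mt=M@R.from_rotvec(w_*k/n).as_matrix(); t=g0+(c-g0)*k/n+19*Mt[:,2]
        d=np.round(Mc.T@(t-p)/1000,3); r=np.round(np.degrees(R.from_matrix(Mc.T@Mt).as_rotvec()),1)
        p=p+Mc@d*1000; Mc=Mc@R.from_rotvec(np.radians(r)).as_matrix(); rows.append([w,*map(float,d),*map(float,r)])
    print(rows,"->",np.round(p,1))
E
python3 - <<'E'
from h import *
o,M=st()
G2=pose(-65,5,25); Mp=G2@R.from_euler('z',130,degrees=True).as_matrix()
pour(o,M,Mp,np.array([695,87,125.]),22)
E
```

```text
t 9.43 q [-1.01  1.12  0.64  1.68  0.82  0.92 -0.84] p [703.1  72.9 115.6] F [ 0.2 -0.6 -3.8] w 55.0 g 66.2
[[-0.148  0.904  0.401]
 [ 0.309  0.427 -0.85 ]
 [-0.939 -0.002 -0.343]]
[[0.045, -0.0, 0.0, 0.0, -0.8, -0.4, 5.9], [0.045, -0.001, 0.0, 0.0, -0.7, -0.4, 5.9], [0.045, 0.0, 0.001, 0.0, -0.8, -0.3, 5.8], [0.045, -0.0, -0.0, 0.0, -0.8, -0.4, 5.9], [0.045, -0.0, 0.0, 0.0, -0.7, -0.4, 5.9], [0.045, -0.001, 0.0, 0.0, -0.8, -0.3, 5.9], [0.045, -0.0, 0.001, 0.0, -0.8, -0.4, 5.8], [0.045, -0.0, -0.0, 0.0, -0.8, -0.4, 5.9], [0.045, -0.001, 0.0, 0.0, -0.7, -0.4, 5.9], [0.045, 0.0, 0.001, 0.0, -0.8, -0.4, 5.9], [0.045, -0.0, -0.0, 0.0, -0.8, -0.3, 5.8], [0.045, -0.0, 0.0, 0.0, -0.7, -0.4, 5.9], [0.045, -0.001, 0.001, 0.0, -0.8, -0.4, 5.9], [0.045, 0.0, -0.0, 0.0, -0.8, -0.4, 5.9], [0.045, -0.0, 0.0, 0.0, -0.7, -0.3, 5.9], [0.045, -0.0, 0.001, 0.001, -0.8, -0.4, 5.8], [0.045, -0.001, 0.0, -0.0, -0.8, -0.4, 5.9], [0.045, 0.0, 0.001, -0.0, -0.7, -0.4, 5.9], [0.045, 0.0, -0.0, -0.0, -0.8, -0.3, 5.9], [0.045, -0.0, 0.0, -0.0, -0.8, -0.4, 5.8], [0.045, -0.0, 0.001, -0.0, -0.7, -0.4, 5.9], [0.045, -0.0, 0.0, -0.0, -0.8, -0.4, 5.9]] -> [703.4  69.8 123.4]
```

>>> move_arm --pt "0.045 0 0 0 -0.8 -0.4 5.9" --pt "0.045 -0.001 0 0 -0.8 -0.4 5.9" --pt "0.045 0 0.001 0 -0.8 -0.4 5.9" --pt "0.045 0 0 0 -0.8 -0.4 5.9" --pt "0.045 0 0 0 -0.8 -0.4 5.9" --pt "0.045 -0.001 0 0 -0.8 -0.4 5.9" --pt "0.045 0 0.001 0 -0.8 -0.4 5.9" --pt "0.045 0 0 0 -0.8 -0.4 5.9" --pt "0.045 -0.001 0 0 -0.8 -0.4 5.9" --pt "0.045 0 0.001 0 -0.8 -0.4 5.9" --pt "0.045 0 0 0 -0.8 -0.4 5.9" --pt "0.045 0 0 0 -0.8 -0.4 5.9"

```text
t: 10.92
position: [704.1, 71.2, 119.5]
tool_rot: [1.617, 0.713, 0.155]
ft_force: [-0.2, 0.1, -3.0]
width: 55.1
finger_force: 66.3
```

>>> move_arm --pt "0.045 -0.001 0.001 0 -0.8 -0.4 5.9" --pt "0.045 0 0 0 -0.8 -0.4 5.9" --pt "0.045 0 0 0 -0.8 -0.4 5.9" --pt "0.045 0 0.001 0 -0.8 -0.4 5.9" --pt "0.045 -0.001 0 0 -0.8 -0.4 5.9" --pt "0.045 0 0.001 0 -0.8 -0.4 5.9" --pt "0.045 0 0 0 -0.8 -0.4 5.9" --pt "0.045 0 0 0 -0.8 -0.4 5.9" --pt "0.045 0 0.001 0 -0.8 -0.4 5.9" --pt "0.045 0 0 0 -0.8 -0.4 5.9" --pt "0.045 0 0 0 0 0 0" --pt "0.045 0 0 0 0 0 0"

```text
t: 12.42
position: [701.9, 68.8, 124.0]
tool_rot: [1.703, -0.238, 0.856]
ft_force: [0.8, 0.0, -2.1]
width: 53.8
finger_force: 62.8
```

Run:
```python
from h import *
o,M=st()
a=manip.grab_frame("top");b=manip.grab_frame("scene")
for p in (a,b):
  print([(np.round(r["at"],0),round(r["conf"],2)) for r in manip.find_in(p,"bush1_center")])
x=cv2.resize(a["color"][130:270,220:380],(457,400));y=cv2.resize(b["color"][210:350,200:320],(343,400))
cv2.imwrite("pics/pour1.png",np.hstack([x,y]))
```

```text
t 12.43 q [-1.24  1.6   1.24  1.65  0.19  0.75 -2.68] p [701.9  68.8 124. ] F [ 0.8  0.  -2.1] w 53.8 g 62.8
[[ 0.713 -0.566  0.414]
 [ 0.272 -0.322 -0.907]
 [ 0.647  0.759 -0.076]]
[(array([604., 159.,  32.]), 0.54), (array([645.,  94.,  29.]), 0.27)]
[(array([709., 115., 147.]), 0.54)]
```

View pics/pour1.png

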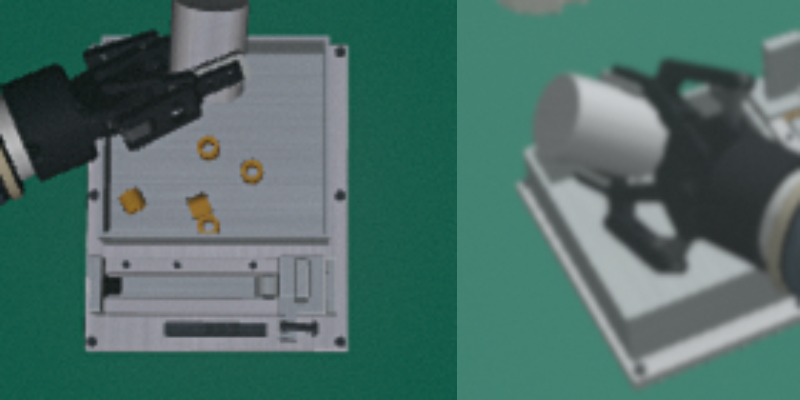

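The top view shows all five bushes on the tray floor, at crop pixels (208,147), (252,171), (132,200), (200,207) and (208,225). The cup is empty and still held. Next I roll it upright again.

Run:
```python
from h import *
o,M=st()
pour(o,M,pose(-65,19.8,25),np.array([690,80,160.]),14)
```

```text
t 12.62 q [-1.24  1.6   1.24  1.65  0.19  0.75 -2.68] p [701.6  68.6 124. ] F [-0.  -0.2 -1.5] w 53.3 g 62.8
[[ 0.712 -0.567  0.414]
 [ 0.27  -0.322 -0.907]
 [ 0.648  0.758 -0.076]]
[[0.045, 0.001, 0.002, 0.0, 1.2, 0.6, -9.3], [0.045, 0.002, 0.002, 0.0, 1.3, 0.6, -9.2], [0.045, 0.0, 0.002, 0.0, 1.2, 0.7, -9.3], [0.045, 0.001, 0.002, 0.0, 1.2, 0.6, -9.3], [0.045, -0.0, 0.002, -0.0, 1.3, 0.6, -9.2], [0.045, -0.001, 0.002, -0.0, 1.2, 0.6, -9.3], [0.045, -0.001, 0.002, -0.0, 1.3, 0.6, -9.2], [0.045, -0.001, 0.001, -0.001, 1.2, 0.6, -9.3], [0.045, -0.001, 0.002, -0.0, 1.2, 0.7, -9.3], [0.045, -0.002, 0.001, -0.0, 1.3, 0.6, -9.2], [0.045, -0.002, 0.001, -0.001, 1.2, 0.6, -9.3], [0.045, -0.002, -0.0, -0.0, 1.2, 0.6, -9.3], [0.045, -0.002, -0.0, -0.001, 1.3, 0.6, -9.2], [0.045, -0.003, -0.001, -0.001, 1.2, 0.6, -9.3]] -> [697.1  64.  153.9]
```

>>> move_arm --pt "0.045 0.001 0.002 0 1.2 0.6 -9.3" --pt "0.045 0.002 0.002 0 1.3 0.6 -9.2" --pt "0.045 0 0.002 0 1.2 0.7 -9.3" --pt "0.045 0.001 0.002 0 1.2 0.6 -9.3" --pt "0.045 0 0.002 0 1.3 0.6 -9.2" --pt "0.045 -0.001 0.002 0 1.2 0.6 -9.3" --pt "0.045 -0.001 0.002 0 1.3 0.6 -9.2" --pt "0.045 -0.001 0.001 -0.001 1.2 0.6 -9.3" --pt "0.045 -0.001 0.002 0 1.2 0.7 -9.3" --pt "0.045 -0.002 0.001 0 1.3 0.6 -9.2" --pt "0.045 -0.002 0.001 -0.001 1.2 0.6 -9.3" --pt "0.045 -0.002 0 0 1.2 0.6 -9.3" --newtons 75

```text
t: 14.12
position: [699.1, 64.3, 149.2]
tool_rot: [1.256, 1.455, -0.517]
ft_force: [0.9, 0.0, -1.3]
width: 53.6
finger_force: 81.1
```

>>> move_arm --pt "0.045 -0.002 0 -0.001 1.3 0.6 -9.2" --pt "0.045 -0.003 -0.001 -0.001 1.2 0.6 -9.3" --pt "0.045 0 0 0 0 0 0"

```text
t: 14.5
position: [697.4, 63.2, 154.6]
tool_rot: [1.072, 1.678, -0.751]
ft_force: [0.2, -0.1, -2.0]
width: 54.2
finger_force: 81.1
```

Run:
```python
from h import *
o,M=st()
a=manip.grab_frame("wrist");b=manip.grab_frame("scene")
for p in (a,b):
  print([(np.round(r["at"],0),round(r["conf"],2)) for r in manip.landmark_of(p,"cup_center")])
x=cv2.resize(a["color"],(400,300));y=cv2.resize(b["color"][200:320,220:380],(400,300))
cv2.imwrite("pics/up1.png",np.hstack([x,y]))
```

```text
t 14.5 q [-1.02  1.06  0.65  1.71  0.84  0.94 -0.82] p [697.4  63.2 154.6] F [ 0.2 -0.1 -2. ] w 54.2 g 81.1
[[-0.14   0.907  0.397]
 [ 0.308  0.422 -0.853]
 [-0.941  0.003 -0.338]]
[(array([689.,  85., 147.]), 0.78), (array([ 543., -405.,   35.]), 0.62)]
[(array([ 368., -369.,   35.]), 0.95), (array([687.,  86., 151.]), 0.73), (array([ 540., -405.,   33.]), 0.72), (array([599., 104.,  23.]), 0.44)]
```

View pics/up1.png

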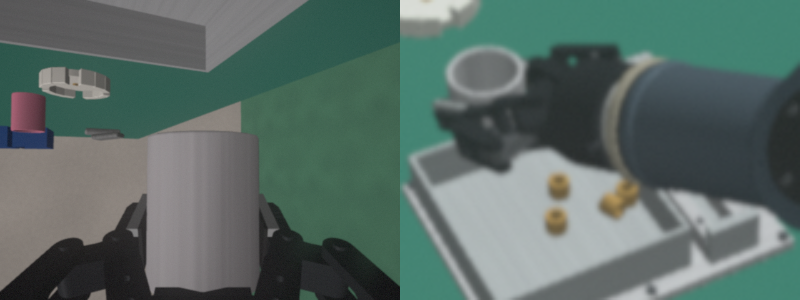

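In the wrist view the cup stands straight in the grip (148–258 px wide). The scene view shows it upright and empty, with all five bushes in the tray. Carrying it back to the bench.

Run:
```python
from h import *
o,M=st(); G=pose(-110,19.8,-20)
p,M1=plan(o['position'],M,[459,-338,145],G,12,0.045)
p,M1=plan(p,M1,[459,-338,50],G,4,0.045)
```

```text
t 14.7 q [-1.02  1.06  0.65  1.71  0.84  0.94 -0.82] p [696.9  64.  153.4] F [ 0.2 -0.8 -2. ] w 53.7 g 81.1
[[-0.141  0.906  0.398]
 [ 0.307  0.422 -0.853]
 [-0.941  0.002 -0.338]]
[[0.045, -0.007, -0.032, 0.021, 3.5, 0.0, 1.3], [0.045, -0.007, -0.031, 0.023, 3.6, -0.0, 1.2], [0.045, -0.009, -0.029, 0.024, 3.5, 0.0, 1.3], [0.045, -0.008, -0.027, 0.027, 3.5, 0.0, 1.2], [0.045, -0.01, -0.025, 0.028, 3.6, 0.0, 1.3], [0.045, -0.01, -0.024, 0.029, 3.5, 0.0, 1.2], [0.045, -0.01, -0.021, 0.031, 3.5, 0.0, 1.3], [0.045, -0.011, -0.019, 0.032, 3.6, 0.0, 1.3], [0.045, -0.011, -0.017, 0.034, 3.5, 0.0, 1.2], [0.045, -0.012, -0.014, 0.034, 3.5, 0.0, 1.3], [0.045, -0.012, -0.012, 0.035, 3.6, 0.0, 1.2], [0.045, -0.012, -0.01, 0.036, 3.5, 0.0, 1.3]]
-> [ 458.9 -338.3  145.3]
[[0.045, 0.022, 0.0, 0.008, -0.0, 0.0, -0.0], [0.045, 0.023, 0.0, 0.008, -0.0, 0.0, -0.0], [0.045, 0.022, 0.0, 0.008, -0.0, 0.0, -0.0], [0.045, 0.023, 0.0, 0.008, -0.0, 0.0, -0.0]]
-> [ 459.  -338.    49.8]
```

>>> move_arm --pt "0.045 -0.007 -0.032 0.021 3.5 0 1.3" --pt "0.045 -0.007 -0.031 0.023 3.6 0 1.2" --pt "0.045 -0.009 -0.029 0.024 3.5 0 1.3" --pt "0.045 -0.008 -0.027 0.027 3.5 0 1.2" --pt "0.045 -0.01 -0.025 0.028 3.6 0 1.3" --pt "0.045 -0.01 -0.024 0.029 3.5 0 1.2" --pt "0.045 -0.01 -0.021 0.031 3.5 0 1.3" --pt "0.045 -0.011 -0.019 0.032 3.6 0 1.3" --pt "0.045 -0.011 -0.017 0.034 3.5 0 1.2" --pt "0.045 -0.012 -0.014 0.034 3.5 0 1.3" --pt "0.045 -0.012 -0.012 0.035 3.6 0 1.2" --pt "0.045 -0.012 -0.01 0.036 3.5 0 1.3"

```text
t: 16.2
position: [457.4, -340.4, 146.3]
tool_rot: [1.756, 1.224, -1.236]
ft_force: [-0.2, 0.3, -1.8]
width: 53.8
finger_force: 81.0
```

>>> move_arm --pt "0.045 0.022 0 0.008 0 0 0" --pt "0.045 0.023 0 0.008 0 0 0" --pt "0.045 0.022 0 0.008 0 0 0" --pt "0.045 0.018 0 0.0065 0 0 0" --pt "0.045 0 0 0 0 0 0" --pt "0.045 0 0 0 0 0 0"

```text
t: 16.95
position: [458.8, -339.0, 56.9]
tool_rot: [1.752, 1.226, -1.235]
ft_force: [1.1, -1.0, -1.1]
width: 53.5
finger_force: 81.0
```

Run:
```python
from h import *
o,M=st()
for n in ("wrist","scene","top"):
  p=manip.grab_frame(n); print([(np.round(r["at"],0),round(r["conf"],2)) for r in manip.landmark_of(p,"cup_center")])
```

```text
t 16.95 q [-0.47  1.22  0.71  1.94  0.68  0.75 -0.99] p [ 458.8 -339.    56.9] F [ 1.1 -1.  -1.1] w 53.5 g 81.0
[[ 0.115  0.939 -0.323]
 [ 0.317 -0.343 -0.884]
 [-0.942 -0.001 -0.337]]
[(array([ 468., -319.,   52.]), 0.95), (array([ 548., -408.,   34.]), 0.9), (array([ 366., -367.,   33.]), 0.58)]
[(array([ 540., -407.,   34.]), 0.85), (array([ 372., -364.,   33.]), 0.64), (array([ 469., -316.,   57.]), 0.61)]
[(array([ 540., -403.,   35.]), 0.94), (array([ 367., -363.,   33.]), 0.9), (array([ 466., -313.,   54.]), 0.62)]
```

>>> move_arm --pt "0.045 0.006 0 0.002 0 0 0" --pt "0.045 0.005 0 0.002 0 0 0" --pt "0.045 0.005 0 0.002 0 0 0" --pt "0.045 0.001 0 0.0003 0 0 0" --pt "0.045 0.001 0 0.0003 0 0 0" --pt "0.045 0 0 0 0 0 0"

```text
t: 18.0
position: [458.6, -339.1, 38.1]
tool_rot: [1.751, 1.225, -1.236]
ft_force: [-0.1, 1.0, 6.1]
width: 53.4
finger_force: 81.5
```

>>> move_arm --pt "0.058 0 0 0 0 0 0" --pt "0.062 0 0 0 0 0 0" --pt "0.07 0 0 0 0 0 0" --pt "0.085 0 0 0 0 0 0" --pt "0.085 0 0 0 0 0 0" --pt "0.085 0 0 0 0 0 0" --pt "0.085 0 0 -0.02 0 0 0" --pt "0.085 0 0 -0.03 0 0 0" --pt "0.085 0 0 -0.04 0 0 0" --pt "0.085 -0.02 0 -0.04 0 0 0" --newtons 40

```text
t: 19.25
position: [498.9, -228.4, 98.9]
tool_rot: [1.751, 1.23, -1.235]
ft_force: [-0.2, -0.1, -0.1]
width: 85.2
finger_force: 0.0
```

Run:
```python
from h import *
o,M=st()
for n in ("wrist","top"):
  p=manip.grab_frame(n); print([(np.round(r["at"],0),round(r["conf"],2),pix(p,r["at"])) for r in manip.landmark_of(p,"cup_center")])
  if n=="wrist": cv2.imwrite("pics/w3.png",p["color"])
  else:
    for l in ["follower_tab","tray_floor","magazine"]: print(l,[(np.round(r["at"],0),round(r["conf"],2)) for r in manip.landmark_of(p,l)][:1])
    cv2.imwrite("pics/top3.png",p["color"])
```

```text
t 19.25 q [-0.59  1.13  0.65  1.83  0.56  1.02 -0.9 ] p [ 498.9 -228.4   98.9] F [-0.2 -0.1 -0.1] w 85.2 g 0.0
[[ 0.112  0.94  -0.322]
 [ 0.318 -0.341 -0.884]
 [-0.941 -0.003 -0.338]]
[(array([ 366., -368.,   34.]), 0.88, array([226., 208.])), (array([ 543., -406.,   34.]), 0.77, array([465., 205.])), (array([ 473., -318.,   33.]), 0.76, array([335., 192.]))]
[(array([ 466., -317.,   36.]), 0.86, array([477., 264.])), (array([ 537., -402.,   34.]), 0.77, array([515., 233.])), (array([ 368., -366.,   31.]), 0.7, array([499., 309.]))]
follower_tab [(array([536.,  20.,  74.]), 0.68)]
tray_floor [(array([ 462., -317.,   36.]), 0.53)]
magazine [(array([610.,  87.,   3.]), 0.8)]
```

View pics/w3.png

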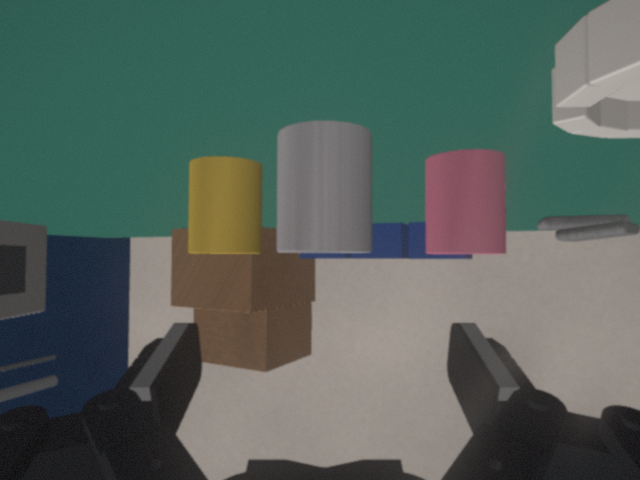

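The silver cup stands upright by itself at (325,188) in the wrist view, level with its neighbours. Next I go to hover over the tab with the tool pointing down.

Run:
```python
from h import *
o,M=st(); y=np.radians(-88.6); y=np.array([np.cos(y),np.sin(y),0]); z=np.array([0,0,-1.]); G=np.c_[np.cross(y,z),y,z]
print(np.degrees(R.from_matrix(M.T@G).magnitude()))
plan(o['position'],M,[536,21,210],G,12)
p=manip.grab_frame("top")
m=manip.masks_of(p,"follower_tab"); print(len(m))
d=p["depth"]; W=[]
for v in range(150,260):
  for u in range(240,350):
    if d[v,u]>0:
      w=world(p,u,v,d[v,u]); W.append(w)
W=np.array(W); t=W[(W[:,2]>84)&(W[:,2]<96)&(abs(W[:,0]-536)<40)]; print("tab top",len(t),t.min(0),t.max(0),t.mean(0))
w=W[(W[:,2]>47)&(W[:,2]<57)]; r=cv2.minAreaRect(w[:,:2].astype(np.float32)); print("tray rim",r)
```

```text
t 19.6 q [-0.59  1.13  0.65  1.83  0.56  1.02 -0.9 ] p [ 497.6 -230.8   99.1] F [-0.4 -0.1 -0.5] w 84.9 g 0.0
[[ 0.114  0.939 -0.324]
 [ 0.317 -0.343 -0.884]
 [-0.942 -0.002 -0.336]]
95.04727515254471
[[0.085, -0.002, -0.004, -0.023, 3.5, 5.1, 4.9], [0.085, 0.0, -0.006, -0.022, 3.4, 5.1, 5.0], [0.085, 0.002, -0.007, -0.022, 3.5, 5.2, 4.9], [0.085, 0.002, -0.008, -0.022, 3.5, 5.1, 5.0], [0.085, 0.004, -0.01, -0.02, 3.5, 5.1, 4.9], [0.085, 0.005, -0.012, -0.02, 3.4, 5.1, 5.0], [0.085, 0.005, -0.013, -0.018, 3.5, 5.1, 4.9], [0.085, 0.005, -0.014, -0.017, 3.5, 5.2, 5.0], [0.085, 0.006, -0.017, -0.016, 3.4, 5.1, 4.9], [0.085, 0.006, -0.017, -0.014, 3.5, 5.1, 5.0], [0.085, 0.005, -0.019, -0.012, 3.5, 5.1, 4.9], [0.085, 0.005, -0.02, -0.011, 3.5, 5.1, 5.0]]
-> [536.4  21.3 209.8]
3
tab top 67 [522.35589036  15.95423576  84.79513344] [550.889629    25.08071286  94.83283304] [536.36096502  20.40574279  89.69810317]
tray rim ((604.41796875, 92.83847045898438), (181.4678955078125, 220.3734130859375), 88.92952728271484)
```

>>> move_arm --pt "0.085 -0.002 -0.004 -0.023 3.5 5.1 4.9" --pt "0.085 0 -0.006 -0.022 3.4 5.1 5.0" --pt "0.085 0.002 -0.007 -0.022 3.5 5.2 4.9" --pt "0.085 0.002 -0.008 -0.022 3.5 5.1 5.0" --pt "0.085 0.004 -0.01 -0.02 3.5 5.1 4.9" --pt "0.085 0.005 -0.012 -0.02 3.4 5.1 5.0" --pt "0.085 0.005 -0.013 -0.018 3.5 5.1 4.9" --pt "0.085 0.005 -0.014 -0.017 3.5 5.2 5.0" --pt "0.085 0.006 -0.017 -0.016 3.4 5.1 4.9" --pt "0.085 0.006 -0.017 -0.014 3.5 5.1 5.0" --pt "0.085 0.005 -0.019 -0.012 3.5 5.1 4.9" --pt "0.085 0.005 -0.02 -0.011 3.5 5.1 5.0"

```text
t: 21.2
position: [536.6, 21.7, 210.3]
tool_rot: [-3.139, -0.032, -0.004]
ft_force: [0.5, 0.0, 0.3]
width: 84.9
finger_force: 0.0
```

Run:
```python
from h import *
o,M=st()
p=manip.grab_frame("wrist"); cv2.imwrite("pics/w4.png",p["color"])
print([(np.round(r["at"],0),round(r["conf"],2),pix(p,r["at"])) for r in manip.landmark_of(p,"follower_tab")])
d=p["depth"]; v,u=np.nonzero(d>0); W=np.array([world(p,a,b,d[b,a]) for a,b in zip(u[::2],v[::2])])
for lo,hi,n in [(84,96,"tab"),]:
  t=W[(W[:,2]>lo)&(W[:,2]<hi)&(abs(W[:,0]-536)<30)&(abs(W[:,1]-21)<30)]; print(n,len(t)); 
  if len(t)>20: print(np.percentile(t,[2,50,98],axis=0),cv2.minAreaRect(t[:,:2].astype(np.float32)))
```

```text
t 21.2 q [-0.55  0.46  0.64  1.85 -0.34  0.94 -1.32] p [536.6  21.7 210.3] F [0.5 0.  0.3] w 84.9 g 0.0
[[ 1.     0.02   0.003]
 [ 0.02  -1.     0.003]
 [ 0.003 -0.003 -1.   ]]
[(array([535.,  21.,  72.]), 0.71, array([325., 228.]))]
tab 357
[[521.4621452   13.82439809  86.74472239]
 [536.33874118  18.71042555  88.96409002]
 [550.03196358  23.50494389  90.4557298 ]] ((535.5350341796875, 18.66252326965332), (29.728084564208984, 9.733064651489258), 1.0559718608856201)
```

View pics/w4.png

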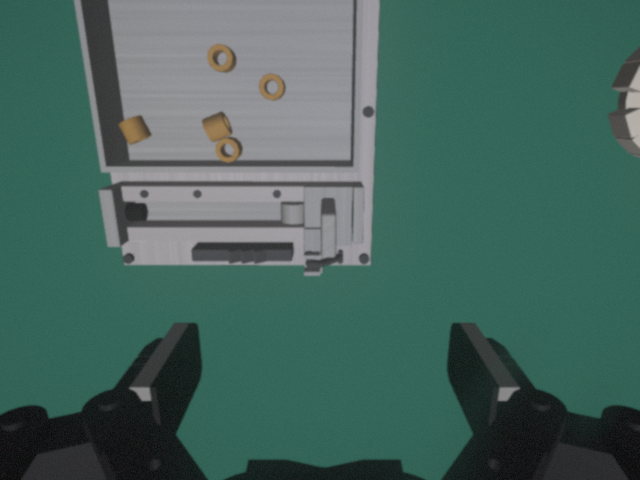

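The wrist view shows the tab at (328,225), the five bushes in the tray and an otherwise clear magazine. The tab measures about (536, 19.5) with its top at 90 and a yaw of 1°. I'll lower the fingers around it and grip.

>>> move_arm --pt "0.085 0 0.002 0.04 0 0 0" --pt "0.085 0 0 0.04 0 0 0" --pt "0.085 0 0 0.04 0 0 0" --pt "0.085 0 0 0.03 0 0 0" --pt "0.085 0 0 0 0 0 0" --pt "0.03 0 0 0 0 0 0" --pt "0.03 0 0 0 0 0 0" --pt "0.03 0 0 0 0 0 0" --pt "0.03 0 0 0 0 0 0" --pt "0.03 0 0 0 0 0 0" --pt "0.03 0 0 0 0 0 0" --newtons 40

```text
t: 22.68
position: [537.0, 20.4, 60.4]
tool_rot: [-3.14, -0.04, -0.001]
ft_force: [-0.1, -0.0, -1.0]
width: 29.8
finger_force: 0.0
```

>>> move_arm --pt "0.02 0 0 0 0 0 0" --pt "0.015 0 0 0 0 0 0" --pt "0.004 0 0 0 0 0 0" --pt "0.004 0 0 0 0 0 0" --pt "0.004 0 0 0 0 0 0" --pt "0.004 0 0 0 0 0 0" --newtons 40

```text
t: 23.42
position: [537.1, 19.6, 60.4]
tool_rot: [-3.141, -0.039, -0.002]
ft_force: [-0.4, -5.1, 1.8]
width: 9.3
finger_force: 39.8
```

```bash
python3 -c "
from h import *
st()"
```

```text
t 23.43 q [-0.43  0.65  0.48  2.   -0.51  0.61 -1.16] p [537.1  19.6  60.4] F [-0.4 -5.1  1.8] w 9.3 g 39.8
[[ 1.     0.025  0.001]
 [ 0.025 -1.     0.001]
 [ 0.001 -0.001 -1.   ]]
```

>>> move_arm --pt "0.004 0 -0.004 0 0 0 0" --pt "0.004 0 -0.008 0 0 0 0" --pt "0.004 0 -0.01 0 0 0 0" --pt "0.004 0 -0.01 0 0 0 0" --pt "0.004 0 -0.01 0 0 0 0" --pt "0.004 0 -0.01 0 0 0 0" --pt "0.004 0 -0.01 0 0 0 0" --pt "0.004 0 -0.01 0 0 0 0" --pt "0.004 0 -0.008 0 0 0 0" --pt "0.004 0 -0.005 0 0 0 0" --pt "0.004 0 -0.003 0 0 0 0" --pt "0.004 0 0 0 0 0 0" --newtons 60

```text
t: 24.92
position: [535.3, 106.0, 60.5]
tool_rot: [3.14, 0.037, 0.003]
ft_force: [1.9, -9.5, -0.9]
width: 9.3
finger_force: 60.9
```

```bash
python3 -c "
from h import *
st()"
```

```text
t 24.93 q [-0.6   0.66  0.5   1.98 -0.53  0.62 -1.3 ] p [535.3 106.   60.5] F [ 1.9 -9.5 -0.9] w 9.3 g 60.9
[[ 1.     0.024  0.002]
 [ 0.024 -1.    -0.001]
 [ 0.002  0.001 -1.   ]]
```

>>> move_arm --pt "0.004 0 -0.003 0 0 0 0" --pt "0.004 0 -0.003 0 0 0 0" --pt "0.004 0 -0.003 0 0 0 0" --pt "0.004 0 0 0 0 0 0" --pt "0.004 0 0 0 0 0 0"

```text
t: 25.55
position: [535.1, 115.4, 60.5]
tool_rot: [3.141, 0.037, 0.003]
ft_force: [1.7, -9.9, -0.7]
width: 9.1
finger_force: 60.9
```

>>> move_arm --pt "0.004 0 -0.001 0 0 0 0" --pt "0.004 0 0 0 0 0 0" --pt "0.004 0 0 0 0 0 0"

```text
t: 25.92
position: [535.1, 116.1, 60.5]
tool_rot: [3.14, 0.037, 0.003]
ft_force: [2.7, -10.5, -0.2]
width: 9.2
finger_force: 60.9
```

Run:
```python
from h import *
o,M=st()
p=manip.grab_frame("wrist"); cv2.imwrite("pics/w5.png",p["color"])
print([(np.round(r["at"],0),round(r["conf"],2)) for r in manip.landmark_of(p,"follower_tab")])
p=manip.grab_frame("top"); cv2.imwrite("pics/top5.png",p["color"])
print([(np.round(r["at"],0),round(r["conf"],2)) for r in manip.landmark_of(p,"follower_tab")])
```

```text
t 25.93 q [-0.62  0.67  0.5   1.98 -0.53  0.63 -1.32] p [535.1 116.1  60.5] F [  2.7 -10.5  -0.2] w 9.2 g 60.9
[[ 1.     0.024  0.002]
 [ 0.024 -1.    -0.001]
 [ 0.002  0.001 -1.   ]]
[(array([535., 118.,  71.]), 0.97)]
[(array([535., 116.,  72.]), 0.52)]
```

View pics/w5.png

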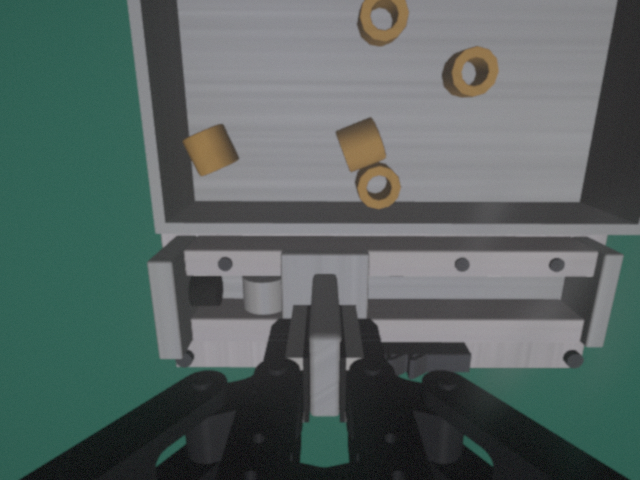

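The tab is gripped and held at about 96.5 mm travel, with a 10.5 N spring load. That is past the last click at 92 mm and short of the stop at 100 mm. The wrist view shows the tab between the fingers at (325,330) and all five bushes in the tray.

```bash
python3 -c "
from plant import manip
print(manip.sign_off())"
```

```text
the job is handed in; nothing more can be done
None
```

The job is handed in at about 26 s: all five bushes are in the loading tray, the empty cup is upright on the bench where it started, and the fingers are still holding the follower at about 96.5 mm, past the last click.

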